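# Try the roller catch of a bench cupboard

## Task

The roller catch of the small cupboard on the lab bench has just been adjusted and needs trying: push its door, now standing ajar, gently past the sprung roller until it snaps shut, and let go so that the catch alone holds it. Then pull the door back out through the catch and leave it wide open, at least 60 degrees. Never ram the door against the catch's rubber buffer, and leave the things around and on the cupboard standing where they are.

Things in the scene. Friction and masses are not known exactly. Their poses are not given: they have to be found in the camera images.
- cupboard: fixed grey laminate cupboard, 180 deep (x) x 290 wide (y) x 170 mm high, panels 15. Origin: centre of its underside; x points from the front (door side, towards the robot) to the back, z up. On its top, just behind the middle of the door, sits a steel roller catch 40 mm wide and 50 high: a sprung roller in front, a rubber buffer behind it.
- door (a joint): door angle, rad: 0 square with the front, growing as it opens towards the robot, to 1.6. Panel 250 wide, 15 thick, top 165 mm above the bench, 0.6 kg, hinged at the cupboard's +y side, swings freely. The shut angle depends on how deep the catch is screwed on: anywhere from -0.05 (sunk in) to 0.09, not known beforehand; the roller's hump lies about 0.025 further open, first roller contact about 0.08.
- door_hinge (a point): point on the vertical hinge axis, 145 mm above the bench; the axis lies at (-90, +127) mm in the cupboard's frame. This frame turns with the door: x normal to the panel, into the cupboard (the way the door shuts), y along the panel towards the hinge from the free edge, z up.
- door_handle (a point): grip point on the handle: a vertical round steel bar, 12 mm diameter, from 75 to 169 mm above the bench, on a 12 mm arm at each end. The point is on the bar's centre line, 145 mm above the bench, 35 mm in front of the panel, 215 from the hinge (-35, -215, 0 mm in door_hinge's frame, same axes). It can be pinched from above, a finger on each side along the panel.
- catch_roller (a joint): how far the roller is pressed down, m: 0 free, about 0.0015 with the door shut, 0.0024 on the hump. A bead under the door's steel tongue (34 mm wide, 127 from the hinge, reaching 87 inwards over the cupboard's top, 218 above the bench) must ride over it: about 7 to 10 N pushed at the handle, 5 to 8 N to pull out. Short of the hump the roller pushes the door back out, past it draws it in.
- catch_buffer (a joint): how far the rubber buffer is squeezed by the tongue's end, m: 0 when the door is not on it, about 0.001 when the door is held shut by the catch alone. It gives 1 mm per 12 N at the buffer, 127 mm from the hinge; beyond 0.0033 the door is being rammed (about 16 N pushed at the handle).
- jar: loose white plastic jar, 60 mm diameter, 75 mm high, standing on the cupboard's top at its -y end; origin at the centre of its base
- bottle: loose clear bottle, 60 mm diameter, 160 mm high, on the bench at the cupboard's -y side; origin at the centre of its base
- roll: loose upright paper roll, 90 mm diameter, 200 mm high, on the bench at the cupboard's +y side; origin at the centre of its base

How it is judged (in metres and radians):
On the way:
1. the door has snapped past the roller and is held on the buffer by the catch alone, the robot not touching it (value of joint catch_buffer above 0.0005 m and value of joint door below 0.15 rad and contact force between each of the arm, the fingers and door below 0.3 N), for 0.2 s.
At the end, for the whole second after the job is handed in: After having been shut on the catch and let go, the door stands open at 1.04 rad (60 degrees) or more, at rest (under 0.05 rad/s) and released (value of joint door above 1.04 rad and velocity of joint door between -0.05 and 0.05 rad/s); the robot touches nothing.
It fails at once if the door is rammed: the buffer is squeezed by more than 3.3 mm (value of joint catch_buffer above 0.0033 m).
It fails at once if the jar is shifted more than 30 mm or tipped (distance of jar from where it was at the start of the episode above 0.03 m or angle between jar's own z axis and vertical above 0.35 rad).
It fails at once if the bottle is shifted more than 30 mm or tipped (distance of bottle from where it was at the start of the episode above 0.03 m or angle between bottle's own z axis and vertical above 0.35 rad).
It fails at once if the roll is shifted more than 30 mm or tipped (distance of roll from where it was at the start of the episode above 0.03 m or angle between roll's own z axis and vertical above 0.35 rad).
It also fails if it takes over 64 s, if anything falls off the work surface, if the arm or the gripper's body presses on something with over 40 N, if the wrist force passes 120 N, or if a joint passes its speed limit or range.

## Robot

A 6-joint arm with a two-finger parallel gripper is mounted at the origin on the work surface. World frame = base frame: x ahead of the robot, y to its left, z up, the work surface at z = 0. Lengths are in m, angles in degrees, forces in N, time in s.
With the tool pointing down it reaches from about 0.375 to 0.9 m from the base axis. Payload 3.1 kg.
Tool frame: the origin (TCP) lies between the finger pads; the fingertips stand 11 mm ahead of it and the grasp point (between the pads) lies 8 mm behind it; z points along the fingers, y is the line along which they close (so a half turn about z gives the same grasp; the last joint's range is limited). The gripper opens to 87 mm and grips with 3 to 60 N. Pads are 19 mm wide; open, the fingers measure 117 mm over their backs; the gripper's body (75 mm by 190 mm) begins 51 mm behind the grasp point.
Start: joints at [-87.347, 30.224, 82.088, -0, 67.689, -10.227], TCP at [0.139, -0.609, 0.234] pointing down, gripper open.
Joint ranges: [-176.69, 176.69], [-43.24, 126.21], [12.49, 139.97], [-82, 262], [0, 151.66], [-163.58, 163.58]. Speed limits (degrees/s): [159.86, 159.86, 180, 180, 180, 180].

## Interface

Orientations are given as a 3x3 rotation matrix whose columns are the frame's x, y, z axes.
In Python, from rig import bot gives the robot as it stands.
- The arm moves only by the tool apply_moves, never from a script. Its argument "steps" is a list that holds one entry, the list of rows, each a list of 7 numbers: the shift along the tool's x, y, z in cm, then the turn, a rotation vector about the tool's x, y, z in degrees, then the gripper command: -1 is shut, 1 is fully open, values between are in proportion. In form: [[[dx, dy, dz, rx, ry, rz, jaw], ...]]. A call has 1 to 20 rows; each row is the pose to reach, as a shift and turn from the pose commanded when the call began, along the tool's axes at that moment; what a row does not reach only later rows make up. A row lasts 1/8 s, in which the tool goes at most 62.5 mm and 10.7 degrees, less where a joint would pass 70% of its speed; a pose out of reach is approached as far as the arm can. A call with a gripper value outside its range is refused whole. The fingers move at their own pace and stop on an object; the grip force is fixed at half the most. Time passes only in rows, so rows that repeat a pose let the fingers close. It gives the time, the measured TCP pose, the force, the opening and the grip force at its end, in the units of the state.
- bot.read_state(): the state, without advancing time (a new reading comes with each control period).
- bot.capture(name): name is "scene" or "top" or "wrist"; returns the picture (420x560x3 uint8, blue, green, red); there is no depth.
- bot.camera_model(name): a dict with "intrinsics" (3x3 intrinsics, pixels), "k1" (the pictures are not rectified: a ray, as slopes to the right and down, at radius r is drawn at 1 + k1 r^2 times it, then the intrinsics apply), "R" (3x3) and "t" (3): a world point X has camera coordinates R X + t. Camera axes: x right, y down, z forward; pixel columns grow to the right and rows downward; lengths in m; the calibration is good to about 2 mm. A picture is of the moment at which its call begins: read the wrist's pose just before it. camera_model takes no time and is no camera call; for the wrist camera it gives the pose at the moment of the call.
- bot.hand_in(): hands the job in; it is judged then, once.
The state is a dict: "time_s": time; "joint_positions": joint angles; "qvel": joint speeds; "tau": joint torques, N m; "position": TCP position; "tcp_rot": TCP orientation; "force": force on the tool from outside, world axes, zero at the start; "moment": the same for the moment, N m; "opening": opening from 0.0 (shut) to 1.0 (fully open); "grasp_force": force on a finger pad.
Only numpy, scipy, OpenCV 4.12 (cv2) and the standard library are available. Lean on these libraries where they do the work, as an engineer would, in place of code of your own. Each camera call takes 0.05 s, during which the arm holds its last target. There are 200 camera calls.

## Working session

There is one attempt and no reset: what is moved stays moved. The work goes in short steps, Python scripts to look and compute and a tool call to move; the robot and the scene stay as the last step left them, time stands still between calls to the robot, and variables do not carry over. Pictures are saved under pics/ and viewed, at most 10 in all, crops included, and the job is handed in when it is done.

Besides the shell and the picture viewer there is one more tool, called after "Call:" in YAML: its name, and indented under it one key for each argument. apply_moves: Moves the arm, as the interface text tells. Its arguments: {"type":"object","properties":{"steps":{"type":"array","items":{"type":"array","items":{"type":"array","items":{"type":"number"}}}}},"required":["steps"]}

```bash
mkdir -p pics; ls
python3 - <<'E'
from rig import bot
import cv2,numpy as np
for n in("scene","top"):
    cv2.imwrite(f"pics/{n}0.png",bot.capture(n))
    m=bot.camera_model(n);print(n,m)
s=bot.read_state();print(s)
E
```

```text
pics
scene {'intrinsics': array([[525.23304895,   0.        , 277.868661  ],
       [  0.        , 525.23304895, 208.96935675],
       [  0.        ,   0.        ,   1.        ]]), 'k1': -0.15498630729676158, 'R': array([[-0.36436927, -0.93122683,  0.00718493],
       [-0.8883178 ,  0.34524347, -0.3028175 ],
       [ 0.27951123, -0.11671989, -0.95302148]]), 't': array([0.28158911, 0.65309956, 1.04936845])}
top {'intrinsics': array([[509.09859519,   0.        , 276.57563406],
       [  0.        , 509.09859519, 209.56330501],
       [  0.        ,   0.        ,   1.        ]]), 'k1': -0.05147183897477803, 'R': array([[ 1.66582117e-03, -9.99991819e-01, -3.68600219e-03],
       [-9.82536372e-01, -9.50889902e-04, -1.86068193e-01],
       [ 1.86063166e-01,  3.93158755e-03, -9.82529919e-01]]), 't': array([0.00181063, 0.70901294, 0.92755617])}
{'time_s': 0.1, 'joint_positions': array([-8.73470467e+01,  3.02719988e+01,  8.21505648e+01, -1.51571071e-03,
        6.76902153e+01, -1.02289141e+01]), 'qvel': array([ 0.02839707, -0.12548753, -0.1592587 , -0.00564813,  0.0382824 ,
        0.04630676]), 'tau': array([ 1.68751544e-04, -4.40984559e+01, -1.77151465e+01,  6.34095026e-02,
        5.33703156e-02, -4.61381546e-05]), 'position': array([ 0.13931203, -0.60860275,  0.23267863]), 'tcp_rot': array([[ 9.74829573e-01,  2.22951320e-01, -1.15555715e-04],
       [ 2.22951112e-01, -9.74827646e-01,  1.96511912e-03],
       [ 3.25478996e-04, -1.94141951e-03, -9.99998062e-01]]), 'force': array([0.27371115, 0.43845515, 0.36847073]), 'moment': array([-0.0047146 ,  0.04257231, -0.02324316]), 'grasp_force': 0.0, 'opening': 1.0006767165300239}
```

View pics/scene0.png

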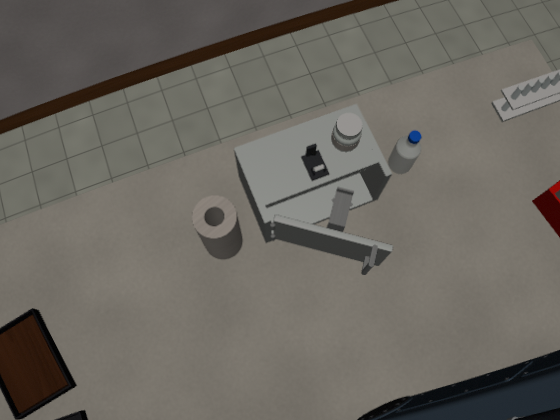

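View pics/top0.png

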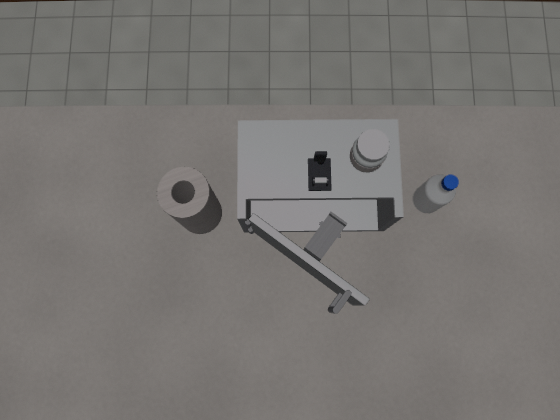

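The scene shows the cupboard with its door ajar about 0.6 rad. In the top view the hinge is near (250,215), the free edge near (367,302), the handle near (340,300), the roll at (185,190), the bottle cap at (450,183) and the jar at (371,150). I'll zoom in next.

```bash
cat > h.py <<'E'
from rig import bot
import cv2,numpy as np
def ray(n,px,z,m=None):
    "pixels of camera n -> world points on the plane at height z"
    m=m or bot.camera_model(n);K=m["intrinsics"];R=np.array(m["R"]);t=np.array(m["t"])
    u=cv2.undistortPoints(np.array(px,float).reshape(-1,1,2),K,np.array([m["k1"],0,0,0.])).reshape(-1,2)
    d=np.c_[u,np.ones(len(u))]@R; c=-R.T@t
    return c+d*((z-c[2])/d[:,2])[:,None]
E
python3 - <<'E'
import cv2
from h import ray
i=cv2.imread("pics/top0.png")[100:330,150:470]
cv2.imwrite("pics/top0c.png",cv2.resize(i,None,fx=2.5,fy=2.5,interpolation=cv2.INTER_CUBIC))
print(ray("top",[(238,121),(398,120),(237,199),(402,197)],.17).round(3))
print(ray("top",[(250,215),(367,302)],.165).round(3))
E
```

```text
[[ 0.852  0.072  0.17 ]
 [ 0.855 -0.218  0.17 ]
 [ 0.708  0.072  0.17 ]
 [ 0.712 -0.218  0.17 ]]
[[ 0.681  0.049  0.165]
 [ 0.53  -0.152  0.165]]
```

View pics/top0c.png

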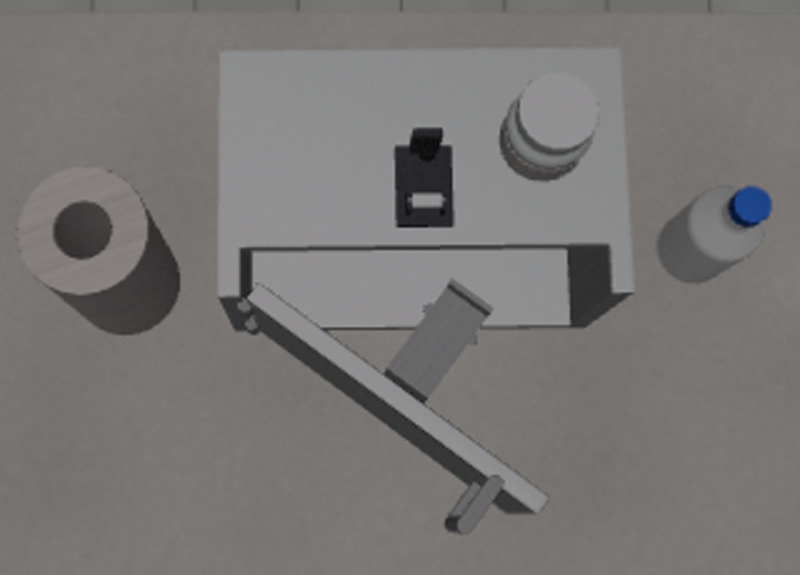

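Crop: the cupboard top's corners are at (220,50), (620,47), (632,292) and (220,297). The door's top face runs from (250,290) to (540,510), and the handle's outer end is at about (460,525).

Run:
```python
import numpy as np
from h import ray
f=lambda p,z: ray("top",np.array(p)/2.5+[150,100],z)[:,:2]
c=f([(220,50),(620,47),(632,292),(220,297)],.17)
print(c.round(4)); ctr=c.mean(0)
e=(c[0]-c[1])+(c[3]-c[2]);yaw=np.arctan2(-e[0],e[1])
R=np.array([[np.cos(yaw),-np.sin(yaw)],[np.sin(yaw),np.cos(yaw)]])
h=ctr+R@[-.09,.127]
print("centre",ctr,"yaw",np.degrees(yaw),"hinge",h)
d=f([(250,290),(258,284),(548,497),(537,512)],.165);print(d.round(4))
v=(d[2]-d[1]);a=np.arctan2(-v[0],-v[1])-0
print("door len",np.linalg.norm(v),"angle world",a, "door",a+yaw)
th=a+yaw
for th in (th,0.09,0,-.05,1.2):
    A=yaw-th; Rd=np.array([[np.cos(A),-np.sin(A)],[np.sin(A),np.cos(A)]]);print(th,"handle",h+Rd@[-.035,-.215])
print("handle seen",f([(458,527)],.165),f([(465,520)],.169))
print("roll",f([(83,232)],.2),"bottle",f([(750,205)],.16),"jar",f([(558,112)],.245))
```

```text
[[ 0.8544  0.0724]
 [ 0.8572 -0.2176]
 [ 0.6768 -0.218 ]
 [ 0.673   0.0695]]
centre [ 0.76532614 -0.07342537] yaw 0.6573706881343335 hinge [0.67387499 0.0525337 ]
[[ 0.6788  0.0489]
 [ 0.6831  0.0433]
 [ 0.5358 -0.1557]
 [ 0.5257 -0.1479]]
door len 0.24765160551742488 angle world 0.6372163143826025 door 0.6486895972966474
0.6486895972966474 handle [ 0.51782708 -0.09945003]
0.09 handle [ 0.62211695 -0.15905814]
0 handle [ 0.64134399 -0.16285371]
-0.05 handle [ 0.65214953 -0.1642104 ]
1.2 handle [0.46133765 0.00480656]
handle seen [[ 0.51572692 -0.09396472]] [[ 0.52042094 -0.09835551]]
roll [[0.71260012 0.16106597]] bottle [[ 0.7419144  -0.30850506]] jar [[ 0.78337974 -0.15612227]]
```

```bash
cat >> h.py <<'E'
from scipy.spatial.transform import Rotation as Ro
YAW=0.0115; HINGE=np.array([.6739,.0525])
def pose(th,z,tilt=12,off=0.,hinge=None):
    "TCP pose for pinching the handle at door angle th, grasp height z, off m in front of the bar"
    A=YAW-th; n=np.array([np.cos(A),np.sin(A),0]); u=np.array([-n[1],n[0],0]); t=np.radians(tilt)
    G=np.r_[(HINGE if hinge is None else hinge)+n[:2]*(-.035-off)-u[:2]*.215,z]
    Z=-np.cos(t)*np.array([0,0,1])+np.sin(t)*n
    R=np.c_[np.cross(u,Z),u,Z]
    return G+.008*Z,R
def row(P,R,s=None):
    "shift cm and turn deg from the present tool frame"
    s=s or bot.read_state();R0=np.array(s["tcp_rot"])
    return np.r_[R0.T@(P-s["position"])*100,Ro.from_matrix(R0.T@R).as_rotvec(degrees=True)].round(2).tolist()
E
python3 - <<'E'
from h import *
print(row(*pose(.649,.27)))
E
```

```text
[48.36, -41.08, -2.85, -13.7, -6.42, -130.01]
```

Call:
apply_moves:
  steps:
    - [[48.4,-41.1,-2.9,-13.7,-6.4,-130,1],[48.4,-41.1,-2.9,-13.7,-6.4,-130,1],[48.4,-41.1,-2.9,-13.7,-6.4,-130,1],[48.4,-41.1,-2.9,-13.7,-6.4,-130,1],[48.4,-41.1,-2.9,-13.7,-6.4,-130,1],[48.4,-41.1,-2.9,-13.7,-6.4,-130,1],[48.4,-41.1,-2.9,-13.7,-6.4,-130,1],[48.4,-41.1,-2.9,-13.7,-6.4,-130,1],[48.4,-41.1,-2.9,-13.7,-6.4,-130,1],[48.4,-41.1,-2.9,-13.7,-6.4,-130,1],[48.4,-41.1,-2.9,-13.7,-6.4,-130,1],[48.4,-41.1,-2.9,-13.7,-6.4,-130,1],[48.4,-41.1,-2.9,-13.7,-6.4,-130,1],[48.4,-41.1,-2.9,-13.7,-6.4,-130,1],[48.4,-41.1,-2.9,-13.7,-6.4,-130,1],[48.4,-41.1,-2.9,-13.7,-6.4,-130,1],[48.4,-41.1,-2.9,-13.7,-6.4,-130,1]]

```text
time_s: 2.22
position: [0.5196, -0.1008, 0.2625]
tcp_rot: [[-0.786, 0.596, 0.167], [0.582, 0.803, -0.125], [-0.209, -0.001, -0.978]]
force: [0.4, -0.3, 1.1]
opening: 1.001
grasp_force: 0.0
```

Run:
```python
from h import *
s=bot.read_state();m=bot.camera_model("wrist")
im=bot.capture("wrist");cv2.imwrite("pics/w1.png",im)
print(s["time_s"],s["position"],s["force"],s["joint_positions"].round(1),row(*pose(.649,.27),s))
def proj(X):
    X=np.atleast_2d(X).astype(float)
    return cv2.projectPoints(X,cv2.Rodrigues(np.array(m["R"]))[0],np.array(m["t"]),m["intrinsics"],np.array([m["k1"],0,0,0.]))[0].reshape(-1,2)
G,_=pose(.649,.169,0);print("expected bar top px",proj([G[0],G[1],.169]))
import pickle;pickle.dump(m,open("w1.pkl","wb"))
```

```text
2.225 [ 0.51955866 -0.10077604  0.26253194] [ 0.35545842 -0.269764    1.11969593] [-21.3  16.9 101.4  -4.2  50.1 -72.3] [0.06, 0.0, 0.02, -0.07, 0.06, -0.02]
expected bar top px [[278.75534945 193.36515682]]
```

View pics/w1.png

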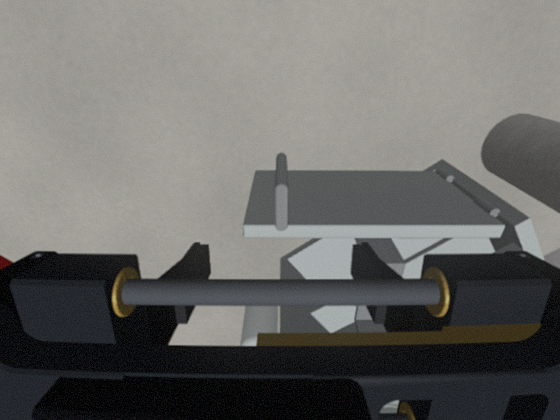

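Wrist picture: the handle is a capsule at column 281, rows 155–228. The door's front face spans rows 172–225, with its top edge at rows 225–237, and the fingers are at columns 205 and 355. I'll compare this with the projected model points.

Run:
```python
from h import *
import pickle;m=pickle.load(open("w1.pkl","rb"))
pr=lambda X:cv2.projectPoints(np.atleast_2d(X).astype(float),cv2.Rodrigues(np.array(m["R"]))[0],np.array(m["t"]),m["intrinsics"],np.array([m["k1"],0,0,0.]))[0].reshape(-1,2).round(1)
A=YAW-.649;n=np.array([np.cos(A),np.sin(A)]);u=np.array([-n[1],n[0]])
q=lambda a,b,z:np.r_[HINGE+a*n+b*u,z]
for k,v in dict(bartop=q(-.035,-.215,.169),barbot=q(-.035,-.215,.075),armroot_top=q(0,-.215,.163),freetop=q(0,-.25,.165),freebackTop=q(.015,-.25,.165),hingetop=q(0,0,.165),freebot=q(0,-.25,.02)).items():print(k,pr(v))
print("cam",-np.array(m["R"]).T@m["t"])
im=cv2.imread("pics/w1.png")[130:260,220:340];cv2.imwrite("pics/w1c.png",cv2.resize(im,None,fx=4.5,fy=4.5,interpolation=cv2.INTER_CUBIC))
```

```text
bartop [[278.8 193.4]]
barbot [[279.2 158.5]]
armroot_top [[278.9 224.9]]
freetop [[241. 226.]]
freebackTop [[242.1 239.5]]
hingetop [[505.1 225.5]]
freebot [[253.8 170.5]]
cam [ 0.43463201 -0.03583503  0.39398145]
```

View pics/w1c.png

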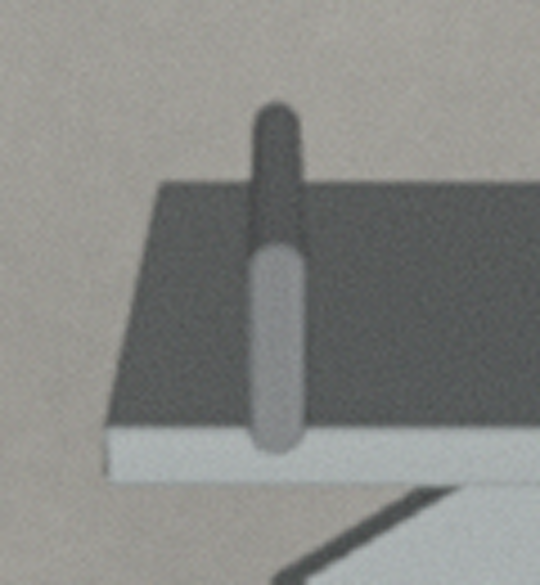

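The bar's top is at about (281.8,189.6), against (278.8,193.4) expected. That means the door sits about 3 mm towards the hinge and the angle is right. I'll correct for this and descend.

```bash
sed -i 's/HINGE=.*/HINGE=np.array([.6745,.0554])/' h.py
python3 - <<'E'
from h import *
print(row(*pose(.649,.15)))
E
```

```text
[2.69, 0.29, 11.73, -0.07, 0.06, -0.02]
```

Call:
apply_moves:
  steps:
    - [[0.7,0.3,3,0,0,0,1],[1.3,0.3,6,0,0,0,1],[2,0.3,9,0,0,0,1],[2.7,0.3,11.7,0,0,0,1],[2.7,0.3,11.7,0,0,0,1],[2.7,0.3,11.7,0,0,0,0],[2.7,0.3,11.7,0,0,0,-0.5],[2.7,0.3,11.7,0,0,0,-1],[2.7,0.3,11.7,0,0,0,-1],[2.7,0.3,11.7,0,0,0,-1],[2.7,0.3,11.7,0,0,0,-1]]

```text
time_s: 3.65
position: [0.5197, -0.0972, 0.1425]
tcp_rot: [[-0.786, 0.595, 0.167], [0.582, 0.803, -0.125], [-0.209, -0.001, -0.978]]
force: [0.5, 0.3, 0.8]
opening: 0.4
grasp_force: 0.0
```

Call:
apply_moves:
  steps:
    - [[0,0,0,0,0,0,-1],[0,0,0,0,0,0,-1],[0,0,0,0,0,0,-1],[0,0,0,0,0,0,-1],[0,0,0,0,0,0,-1]]

```text
time_s: 4.28
position: [0.5174, -0.0981, 0.1423]
tcp_rot: [[-0.787, 0.595, 0.162], [0.581, 0.804, -0.126], [-0.206, -0.005, -0.979]]
force: [-6.3, -4.9, 3.7]
opening: 0.129
grasp_force: 30.0
```

```bash
sed -i 's/HINGE=.*/HINGE=np.array([.6731,.0535])/' h.py
cat >> h.py <<'E'
C0=dict(position=np.array([.5197,-.0972,.1425]),tcp_rot=Ro.from_matrix(np.array([[-.786,.595,.167],[.582,.803,-.125],[-.209,-.001,-.978]])).as_matrix())
def after(r,c):
    "commanded pose after row r from commanded pose c"
    R=c["tcp_rot"];return dict(position=c["position"]+R@np.array(r[:3])/100,tcp_rot=R@Ro.from_rotvec(r[3:6],degrees=True).as_matrix())
E
python3 - <<'E'
from h import *
for th in np.r_[.649,.63:.18:-.045,.2]: print(round(th,3),np.round(row(*pose(th,.15),C0),1).tolist())
E
```

```text
0.649 [-0.0, -0.3, 0.0, -0.1, 0.0, 0.0]
0.63 [-0.4, -0.3, 0.1, -0.3, 0.0, -1.1]
0.585 [-1.4, -0.4, 0.3, -0.8, 0.0, -3.6]
0.54 [-2.3, -0.5, 0.5, -1.4, 0.0, -6.1]
0.495 [-3.3, -0.5, 0.7, -1.9, 0.0, -8.6]
0.45 [-4.2, -0.5, 0.9, -2.4, 0.0, -11.2]
0.405 [-5.2, -0.4, 1.1, -3.0, 0.0, -13.7]
0.36 [-6.1, -0.3, 1.4, -3.5, 0.0, -16.2]
0.315 [-7.1, -0.2, 1.6, -4.0, 0.0, -18.7]
0.27 [-8.0, 0.0, 1.8, -4.6, 0.0, -21.2]
0.225 [-9.0, 0.3, 1.9, -5.1, 0.0, -23.8]
0.2 [-9.5, 0.4, 2.0, -5.4, 0.0, -25.2]
```

Call:
apply_moves:
  steps:
    - [[-0.1,-0.3,0,0,0,0,-1],[-0.4,-0.3,0.1,-0.3,0,-1.1,-1],[-0.8,-0.3,0.2,-0.5,0,-2.2,-1],[-1.4,-0.4,0.3,-0.8,0,-3.6,-1],[-2.3,-0.5,0.5,-1.4,0,-6.1,-1],[-3.3,-0.5,0.7,-1.9,0,-8.6,-1],[-4.2,-0.5,0.9,-2.4,0,-11.2,-1],[-5.2,-0.4,1.1,-3,0,-13.7,-1],[-6.1,-0.3,1.4,-3.5,0,-16.2,-1],[-7.1,-0.2,1.6,-4,0,-18.7,-1],[-8,0,1.8,-4.6,0,-21.2,-1],[-8.5,0.2,1.9,-4.8,0,-22.5,-1],[-9,0.3,1.9,-5.1,0,-23.8,-1],[-9.3,0.4,2,-5.3,0,-24.6,-1],[-9.5,0.4,2,-5.4,0,-25.2,-1],[-9.5,0.4,2,-5.4,0,-25.2,-1],[-9.5,0.4,2,-5.4,0,-25.2,-1]]

```text
time_s: 6.4
position: [0.5997, -0.1509, 0.1424]
tcp_rot: [[-0.961, 0.187, 0.204], [0.183, 0.982, -0.038], [-0.207, 0.0, -0.978]]
force: [1.8, 3.9, -0.7]
opening: 0.124
grasp_force: 30.0
```

```bash
cat >> h.py <<'E'
C1=after([-9.5,.4,2,-5.4,0,-25.2],C0)
def door(s):
    "door angle from the tool position, and force/lag along (n,u)"
    R=np.array(s["tcp_rot"]);G=s["position"]-.008*R[:,2]
    w=G[:2]-HINGE; th=YAW-(np.arctan2(w[1],w[0])-np.arctan2(-.215,-.035)); A=YAW-th
    n=np.array([np.cos(A),np.sin(A)]);u=np.array([-n[1],n[0]])
    return th,np.linalg.norm(w)-np.hypot(.215,.035),s["force"][:2]@n,s["force"][:2]@u
E
python3 - <<'E'
from h import *
s=bot.read_state();print(s["position"],C1["position"],s["force"],s["moment"],door(s),s["grasp_force"],s["opening"])
for th in np.arange(.2,-.081,-.02): print(round(th,3),np.round(row(*pose(th,.15),C1),2).tolist())
E
```

```text
[ 0.59966541 -0.15093973  0.14236168] [ 0.60008682 -0.15177917  0.14277158] [ 1.83531099  3.9076497  -0.68205303] [ 0.82959122 -0.25878684  0.13402263] (np.float64(0.20250334581483193), np.float64(-0.00033383521874313926), np.float64(1.0600902856229442), np.float64(4.185009103913562)) 30.002711503766477 0.1243742710009928
0.2 [0.02, 0.03, 0.06, -0.03, 0.03, 0.04]
0.18 [-0.4, -0.03, 0.15, -0.26, 0.03, -1.08]
0.16 [-0.82, -0.08, 0.24, -0.5, 0.03, -2.2]
0.14 [-1.25, -0.13, 0.33, -0.74, 0.03, -3.32]
0.12 [-1.67, -0.17, 0.42, -0.98, 0.03, -4.44]
0.1 [-2.09, -0.19, 0.51, -1.22, 0.03, -5.56]
0.08 [-2.52, -0.21, 0.6, -1.46, 0.03, -6.68]
0.06 [-2.95, -0.22, 0.69, -1.7, 0.03, -7.8]
0.04 [-3.37, -0.23, 0.78, -1.93, 0.03, -8.92]
0.02 [-3.8, -0.22, 0.87, -2.17, 0.03, -10.04]
0.0 [-4.22, -0.2, 0.96, -2.41, 0.03, -11.16]
-0.02 [-4.65, -0.18, 1.05, -2.65, 0.03, -12.28]
-0.04 [-5.07, -0.15, 1.14, -2.89, 0.03, -13.41]
-0.06 [-5.49, -0.11, 1.23, -3.13, 0.03, -14.53]
-0.08 [-5.92, -0.06, 1.32, -3.36, 0.03, -15.65]
```

Call:
apply_moves:
  steps:
    - [[-0.21,-0.03,0.04,-0.12,0,-0.56,-1],[-0.42,-0.06,0.09,-0.24,0,-1.12,-1],[-0.42,-0.06,0.09,-0.24,0,-1.12,-1]]

```text
time_s: 6.78
position: [0.604, -0.1525, 0.1424]
tcp_rot: [[-0.965, 0.167, 0.205], [0.163, 0.986, -0.034], [-0.207, 0.0, -0.978]]
force: [2.3, 5.4, -1.0]
opening: 0.128
grasp_force: 30.0
```

Call:
apply_moves:
  steps:
    - [[-0.21,-0.03,0.04,-0.12,0,-0.56,-1],[-0.42,-0.06,0.09,-0.24,0,-1.12,-1],[-0.42,-0.06,0.09,-0.24,0,-1.12,-1]]

```text
time_s: 7.15
position: [0.6081, -0.1538, 0.1424]
tcp_rot: [[-0.968, 0.147, 0.205], [0.144, 0.989, -0.03], [-0.207, 0.0, -0.978]]
force: [2.2, 5.0, -1.1]
opening: 0.125
grasp_force: 30.0
```

Call:
apply_moves:
  steps:
    - [[-0.1,-0.01,0.02,-0.06,0,-0.28,-1],[-0.21,-0.03,0.04,-0.12,0,-0.56,-1],[-0.21,-0.03,0.04,-0.12,0,-0.56,-1]]

```text
time_s: 7.52
position: [0.61, -0.1544, 0.1424]
tcp_rot: [[-0.969, 0.137, 0.205], [0.134, 0.991, -0.028], [-0.207, 0.0, -0.978]]
force: [0.7, 4.3, -1.2]
opening: 0.125
grasp_force: 30.0
```

Call:
apply_moves:
  steps:
    - [[-0.1,-0.01,0.02,-0.06,0,-0.28,-1],[-0.21,-0.02,0.04,-0.12,0,-0.56,-1],[-0.21,-0.02,0.04,-0.12,0,-0.56,-1]]

```text
time_s: 7.9
position: [0.612, -0.155, 0.1424]
tcp_rot: [[-0.97, 0.127, 0.205], [0.125, 0.992, -0.026], [-0.207, 0.0, -0.978]]
force: [1.6, 5.1, -1.4]
opening: 0.127
grasp_force: 30.0
```

Call:
apply_moves:
  steps:
    - [[-0.1,-0.01,0.02,-0.06,0,-0.28,-1],[-0.21,-0.02,0.04,-0.12,0,-0.56,-1],[-0.21,-0.02,0.04,-0.12,0,-0.56,-1]]

```text
time_s: 8.28
position: [0.6141, -0.1555, 0.1424]
tcp_rot: [[-0.972, 0.117, 0.206], [0.115, 0.993, -0.024], [-0.207, 0.0, -0.978]]
force: [1.4, 5.1, -2.3]
opening: 0.129
grasp_force: 30.0
```

Run:
```python
from h import *
s=bot.read_state();print(door(s))
```

```text
(np.float64(0.13252411527766145), np.float64(-0.0003652437681288534), np.float64(0.8081038324229762), np.float64(5.285154825763152))
```

Call:
apply_moves:
  steps:
    - [[-0.1,-0.01,0.02,-0.06,0,-0.28,-1],[-0.21,-0.02,0.04,-0.12,0,-0.56,-1],[-0.21,-0.02,0.04,-0.12,0,-0.56,-1]]

```text
time_s: 8.65
position: [0.6163, -0.1562, 0.1424]
tcp_rot: [[-0.973, 0.107, 0.206], [0.105, 0.994, -0.022], [-0.207, 0.0, -0.978]]
force: [0.4, 5.0, -2.9]
opening: 0.129
grasp_force: 30.0
```

Call:
apply_moves:
  steps:
    - [[-0.1,-0.01,0.02,-0.06,0,-0.28,-1],[-0.21,-0.02,0.04,-0.12,0,-0.56,-1],[-0.21,-0.02,0.04,-0.12,0,-0.56,-1]]

```text
time_s: 9.02
position: [0.6184, -0.1567, 0.1424]
tcp_rot: [[-0.974, 0.098, 0.206], [0.095, 0.995, -0.02], [-0.207, -0.0, -0.978]]
force: [0.7, 4.1, -4.4]
opening: 0.131
grasp_force: 30.0
```

Run:
```python
from h import *
s=bot.read_state();print(door(s))
```

```text
(np.float64(0.11244514661986475), np.float64(-0.00036856042127209054), np.float64(0.23426562076739615), np.float64(4.191358465446263))
```

Call:
apply_moves:
  steps:
    - [[-0.1,-0.01,0.03,-0.06,0,-0.28,-1],[-0.21,-0.02,0.06,-0.12,0,-0.56,-1],[-0.21,-0.02,0.06,-0.12,0,-0.56,-1]]

```text
time_s: 9.4
position: [0.6207, -0.1573, 0.1424]
tcp_rot: [[-0.974, 0.088, 0.207], [0.086, 0.996, -0.019], [-0.207, -0.0, -0.978]]
force: [1.4, 4.4, -4.8]
opening: 0.128
grasp_force: 30.0
```

Call:
apply_moves:
  steps:
    - [[-0.1,-0.01,0.03,-0.06,0,-0.28,-1],[-0.21,-0.02,0.06,-0.12,0,-0.56,-1],[-0.21,-0.02,0.06,-0.12,0,-0.56,-1]]

```text
time_s: 9.78
position: [0.623, -0.1578, 0.1424]
tcp_rot: [[-0.975, 0.078, 0.207], [0.076, 0.997, -0.017], [-0.208, -0.001, -0.978]]
force: [1.2, 4.5, -5.8]
opening: 0.129
grasp_force: 30.0
```

Run:
```python
from h import *
s=bot.read_state();print(door(s))
```

```text
(np.float64(0.09062912779510317), np.float64(-0.00039319888023234273), np.float64(0.8022018975855323), np.float64(4.623764962581324))
```

Call:
apply_moves:
  steps:
    - [[-0.1,-0.01,0.05,-0.06,0,-0.28,-1],[-0.21,-0.02,0.09,-0.12,0,-0.56,-1],[-0.21,-0.02,0.09,-0.12,0,-0.56,-1]]

```text
time_s: 10.15
position: [0.6253, -0.1583, 0.1424]
tcp_rot: [[-0.976, 0.068, 0.208], [0.066, 0.998, -0.015], [-0.209, -0.001, -0.978]]
force: [-0.3, 4.0, -4.5]
opening: 0.132
grasp_force: 30.0
```

Call:
apply_moves:
  steps:
    - [[-0.1,-0.03,0.05,-0.06,0,-0.28,-1],[-0.21,-0.06,0.09,-0.12,0,-0.56,-1],[-0.21,-0.06,0.09,-0.12,0,-0.56,-1]]

```text
time_s: 10.52
position: [0.627, -0.1587, 0.1424]
tcp_rot: [[-0.977, 0.058, 0.207], [0.056, 0.998, -0.012], [-0.208, -0.0, -0.978]]
force: [-3.4, 3.6, 1.4]
opening: 0.127
grasp_force: 30.0
```

Run:
```python
from h import *
s=bot.read_state();print(door(s))
```

```text
(np.float64(0.07139757271493623), np.float64(-0.0004106945866299283), np.float64(-3.6504560975866065), np.float64(3.3397478466929855))
```

Call:
apply_moves:
  steps:
    - [[-0.1,-0.02,0.02,-0.06,0,-0.28,-1],[-0.21,-0.04,0.04,-0.12,0,-0.56,-1],[-0.21,-0.04,0.04,-0.12,0,-0.56,-1]]

```text
time_s: 10.9
position: [0.6284, -0.159, 0.1424]
tcp_rot: [[-0.977, 0.047, 0.206], [0.046, 0.999, -0.01], [-0.206, 0.0, -0.979]]
force: [-4.7, 4.4, 2.4]
opening: 0.127
grasp_force: 30.0
```

Call:
apply_moves:
  steps:
    - [[-0.1,-0.02,0.02,-0.06,0,-0.28,-1],[-0.21,-0.04,0.04,-0.12,0,-0.56,-1],[-0.21,-0.04,0.04,-0.12,0,-0.56,-1]]

```text
time_s: 11.28
position: [0.63, -0.1593, 0.1424]
tcp_rot: [[-0.978, 0.037, 0.205], [0.036, 0.999, -0.007], [-0.205, 0.0, -0.979]]
force: [-5.1, 4.6, 3.2]
opening: 0.127
grasp_force: 30.0
```

Run:
```python
from h import *
s=bot.read_state();print(door(s))
```

```text
(np.float64(0.057179452724385335), np.float64(-0.0004328555536816936), np.float64(-5.343346074777169), np.float64(4.393031219212756))
```

Call:
apply_moves:
  steps:
    - [[-0.1,-0.02,0.02,-0.06,0,-0.28,-1],[-0.2,-0.04,0.04,-0.12,0,-0.56,-1],[-0.2,-0.04,0.04,-0.12,0,-0.56,-1]]

```text
time_s: 11.65
position: [0.6321, -0.1597, 0.1424]
tcp_rot: [[-0.978, 0.027, 0.205], [0.027, 1.0, -0.005], [-0.205, 0.001, -0.979]]
force: [-5.0, 5.0, 3.1]
opening: 0.128
grasp_force: 30.0
```

Call:
apply_moves:
  steps:
    - [[-0.1,-0.02,0.02,-0.06,0,-0.28,-1],[-0.1,-0.02,0.02,-0.06,0,-0.28,-1]]

```text
time_s: 11.9
position: [0.6335, -0.16, 0.1425]
tcp_rot: [[-0.978, 0.022, 0.206], [0.022, 1.0, -0.004], [-0.206, 0.0, -0.979]]
force: [-4.0, 5.1, 2.2]
opening: 0.127
grasp_force: 30.0
```

Run:
```python
from h import *
s=bot.read_state();print(door(s))
```

```text
(np.float64(0.04116602568859544), np.float64(-0.0004569019503167515), np.float64(-4.121932552639907), np.float64(4.974561753851165))
```

Call:
apply_moves:
  steps:
    - [[-0.1,-0.02,0.02,-0.06,0,-0.28,-1],[-0.1,-0.02,0.02,-0.06,0,-0.28,-1]]

```text
time_s: 12.15
position: [0.6351, -0.1603, 0.1425]
tcp_rot: [[-0.978, 0.018, 0.207], [0.017, 1.0, -0.003], [-0.207, 0.0, -0.978]]
force: [-1.6, 6.1, 0.3]
opening: 0.125
grasp_force: 30.0
```

Call:
apply_moves:
  steps:
    - [[-0.1,-0.02,0.02,-0.06,0,-0.28,-1],[-0.1,-0.02,0.02,-0.06,0,-0.28,-1]]

```text
time_s: 12.4
position: [0.637, -0.1606, 0.1425]
tcp_rot: [[-0.978, 0.013, 0.209], [0.013, 1.0, -0.003], [-0.209, -0.0, -0.978]]
force: [0.1, 6.2, -1.6]
opening: 0.13
grasp_force: 30.0
```

Run:
```python
from h import *
s=bot.read_state();print(door(s))
```

```text
(np.float64(0.024827832423873476), np.float64(-0.0004574148631929231), np.float64(0.064877001930931), np.float64(6.195255966261736))
```

Call:
apply_moves:
  steps:
    - [[-0.1,-0.02,0.02,-0.06,0,-0.28,-1],[-0.1,-0.02,0.02,-0.06,0,-0.28,-1]]

```text
time_s: 12.65
position: [0.6393, -0.161, 0.1426]
tcp_rot: [[-0.977, 0.008, 0.212], [0.008, 1.0, -0.002], [-0.212, -0.001, -0.977]]
force: [3.4, 6.8, -4.6]
opening: 0.124
grasp_force: 30.0
```

Call:
apply_moves:
  steps:
    - [[-0.05,-0.01,0.01,-0.03,0,-0.14,-1],[-0.05,-0.01,0.01,-0.03,0,-0.14,-1],[-0.05,-0.01,0.01,-0.03,0,-0.14,-1]]

```text
time_s: 13.02
position: [0.6404, -0.1612, 0.1426]
tcp_rot: [[-0.977, 0.006, 0.213], [0.006, 1.0, -0.002], [-0.213, -0.001, -0.977]]
force: [5.2, 5.0, -4.9]
opening: 0.125
grasp_force: 30.0
```

Run:
```python
from h import *
s=bot.read_state();print(door(s))
```

```text
(np.float64(0.008841995788471713), np.float64(-0.00045567823207048885), np.float64(5.246671935110166), np.float64(4.977458062264019))
```

The force has changed sign: the catch now draws the door in, and it is about 2 mm short of seating. I'll let go and check.

Call:
apply_moves:
  steps:
    - [[0,0,0,0,0,0,0],[0,0,0,0,0,0,0],[0,0,0,0,0,0,0],[0,0,0,0,0,0,0],[0,0,0,0,0,0,0],[0,0,0,0,0,0,0],[0,0,0,0,0,0,0],[0,0,0,0,0,0,0]]

```text
time_s: 14.02
position: [0.6383, -0.1614, 0.142]
tcp_rot: [[-0.978, 0.005, 0.208], [0.005, 1.0, -0.002], [-0.208, -0.001, -0.978]]
force: [-1.0, 0.1, 1.0]
opening: 0.496
grasp_force: 0.0
```

Run:
```python
from h import *
s=bot.read_state();print(s["position"],s["force"],s["moment"],s["opening"])
cv2.imwrite("pics/w2.png",bot.capture("wrist"))
import pickle;m=bot.camera_model("wrist");pickle.dump(m,open("w2.pkl","wb"))
a=cv2.imread("pics/w2.png");b=bot.capture("top");cv2.imwrite("pics/top2.png",b)
c=cv2.resize(b[100:310,200:440],None,fx=2.5,fy=2.5)
cv2.imwrite("pics/top2c.png",c)
```

```text
[ 0.63829752 -0.1613855   0.14195929] [-1.04701418  0.05446533  1.03334951] [ 0.10726582  0.00098149 -0.03566645] 0.4962465687547713
```

View pics/w2.png

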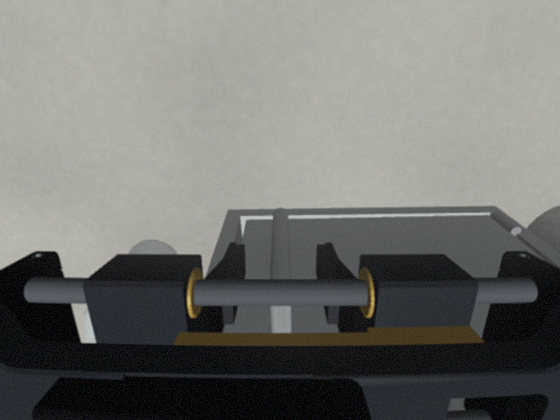

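The wrist view shows the door flush, with the handle at column 281 standing free between the open fingers. I'll back off clear of the door so the release is certain, then look again.

Call:
apply_moves:
  steps:
    - [[0,0,-2,0,0,0,0],[0,0,-5,0,0,0,0],[0,0,-8,0,0,0,0],[0,0,-8,0,0,0,0],[0,0,-8,0,0,0,0],[0,0,-8,0,0,0,0]]

```text
time_s: 14.88
position: [0.621, -0.1609, 0.2191]
tcp_rot: [[-0.978, 0.006, 0.206], [0.005, 1.0, -0.001], [-0.206, 0.0, -0.978]]
force: [0.1, 0.2, 0.8]
opening: 0.499
grasp_force: 0.0
```

Run:
```python
from h import *
s=bot.read_state();print(s["position"],s["force"],s["moment"])
m=bot.camera_model("wrist");im=bot.capture("wrist");cv2.imwrite("pics/w3.png",im)
pr=lambda X:cv2.projectPoints(np.atleast_2d(X).astype(float),cv2.Rodrigues(np.array(m["R"]))[0],np.array(m["t"]),m["intrinsics"],np.array([m["k1"],0,0,0.]))[0].reshape(-1,2).round(1)
for th in (0.05,.025,0,-.025,-.05):
    A=YAW-th;n=np.array([np.cos(A),np.sin(A)]);u=np.array([-n[1],n[0]])
    q=lambda a,b,z:np.r_[HINGE+a*n+b*u,z]
    print(th,"bartop",pr(q(-.035,-.215,.169)),"freetop",pr(q(0,-.25,.165)))
```

```text
[ 0.62100809 -0.16091877  0.21908021] [0.14380796 0.17358593 0.80640261] [ 0.02634053 -0.02763503  0.04170159]
0.05 bartop [[280.9 231.1]] freetop [[236.2 263.9]]
0.025 bartop [[279.6 237.2]] freetop [[236.6 270. ]]
0 bartop [[278.4 243.1]] freetop [[237.2 275.8]]
-0.025 bartop [[277.5 249. ]] freetop [[237.9 281.6]]
-0.05 bartop [[276.8 254.7]] freetop [[238.9 287.1]]
```

View pics/w3.png

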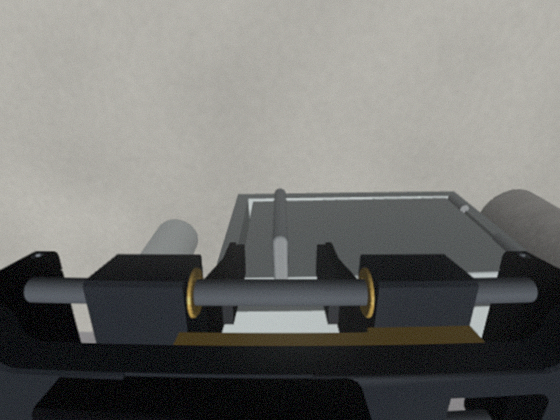

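Door at about 0 rad (bar top near (280,241), panel edge near row 275): shut past the hump and standing free. I'll go back down to the handle.

Run:
```python
from h import *
s=bot.read_state();print(row(*pose(0,.15),s))
```

```text
[-0.49, -0.08, 7.95, -0.18, -0.09, -0.96]
```

Call:
apply_moves:
  steps:
    - [[0,0,3,-0.2,0,-0.9,0],[0,0,6,-0.2,0,-0.9,0],[-0.2,0,7.9,-0.2,0,-0.9,0],[-0.2,0,7.9,-0.2,0,-0.9,0],[-0.2,0,7.9,-0.2,0,-0.9,-1],[-0.2,0,7.9,-0.2,0,-0.9,-1],[-0.2,0,7.9,-0.2,0,-0.9,-1],[-0.2,0,7.9,-0.2,0,-0.9,-1],[-0.2,0,7.9,-0.2,0,-0.9,-1],[-0.2,0,7.9,-0.2,0,-0.9,-1],[-0.2,0,7.9,-0.2,0,-0.9,-1]]

```text
time_s: 16.3
position: [0.6403, -0.1616, 0.144]
tcp_rot: [[-0.978, -0.011, 0.209], [-0.011, 1.0, 0.001], [-0.209, -0.001, -0.978]]
force: [-2.3, -0.6, 5.0]
opening: 0.129
grasp_force: 30.0
```

Run:
```python
from h import *
P,R=pose(0,.15);c=dict(position=P,tcp_rot=R)
for th in (.05,.1,.15): print(th,row(*pose(th,.15),c))
P,R=pose(.15,.15);c=dict(position=P,tcp_rot=R)
for th in list(np.arange(.2,1.21,.1))+[1.22,1.25]: print(round(th,2),np.round(row(*pose(th,.15),c),1).tolist())
```

```text
0.05 [1.05, 0.19, -0.22, 0.6, 0.0, 2.8]
0.1 [2.08, 0.44, -0.44, 1.19, 0.0, 5.6]
0.15 [3.11, 0.74, -0.66, 1.79, -0.0, 8.41]
0.2 [1.0, 0.2, -0.2, 0.6, 0.0, 2.8]
0.3 [3.1, 0.7, -0.7, 1.8, 0.0, 8.4]
0.4 [5.1, 1.5, -1.1, 3.0, 0.0, 14.0]
0.5 [7.0, 2.4, -1.5, 4.2, 0.0, 19.6]
0.6 [8.8, 3.6, -1.9, 5.4, 0.0, 25.2]
0.7 [10.5, 4.9, -2.2, 6.6, 0.0, 30.8]
0.8 [12.1, 6.4, -2.6, 7.7, 0.0, 36.4]
0.9 [13.5, 8.0, -2.9, 8.9, 0.0, 42.0]
1.0 [14.7, 9.8, -3.1, 10.1, 0.0, 47.6]
1.1 [15.7, 11.7, -3.4, 11.3, 0.0, 53.2]
1.2 [16.6, 13.7, -3.5, 12.5, 0.0, 58.8]
1.22 [16.8, 14.1, -3.6, 12.8, 0.0, 60.0]
1.25 [17.0, 14.7, -3.6, 13.1, 0.0, 61.6]
```

Call:
apply_moves:
  steps:
    - [[0.21,0.02,-0.05,0.12,0,0.56,-1],[0.42,0.05,-0.09,0.24,0,1.12,-1],[0.42,0.05,-0.09,0.24,0,1.12,-1],[0.63,0.08,-0.13,0.36,0,1.68,-1],[0.84,0.12,-0.18,0.48,0,2.24,-1],[1.05,0.16,-0.22,0.6,0,2.8,-1],[1.26,0.2,-0.27,0.72,0,3.36,-1],[1.47,0.25,-0.31,0.84,0,3.92,-1],[1.68,0.29,-0.36,0.96,0,4.5,-1]]

```text
time_s: 17.42
position: [0.6217, -0.1581, 0.1438]
tcp_rot: [[-0.976, 0.07, 0.206], [0.069, 0.998, -0.014], [-0.207, 0.0, -0.978]]
force: [0.2, 3.1, 5.9]
opening: 0.128
grasp_force: 30.0
```

Call:
apply_moves:
  steps:
    - [[0.5,0.1,-0.1,0.3,0,1.4,-1],[1,0.2,-0.2,0.6,0,2.8,-1],[2,0.4,-0.4,1.2,0,5.6,-1],[3.1,0.7,-0.7,1.8,0,8.4,-1],[4.1,1.1,-0.9,2.4,0,11.2,-1],[5.1,1.5,-1.1,3,0,14,-1],[6.1,1.9,-1.3,3.6,0,16.8,-1],[7,2.4,-1.5,4.2,0,19.6,-1],[7.9,3,-1.7,4.8,0,22.4,-1],[8.8,3.6,-1.9,5.4,0,25.2,-1],[9.7,4.2,-2.1,6,0,28,-1],[10.5,4.9,-2.2,6.6,0,30.8,-1],[10.5,4.9,-2.2,6.6,0,30.8,-1]]

```text
time_s: 19.05
position: [0.5198, -0.1015, 0.1438]
tcp_rot: [[-0.796, 0.58, 0.172], [0.567, 0.815, -0.122], [-0.211, -0.0, -0.977]]
force: [3.9, 3.9, 6.1]
opening: 0.126
grasp_force: 30.0
```

Run:
```python
from h import *
s=bot.read_state();print(door(s),s["force"],s["joint_positions"].round(1),s["opening"])
```

```text
(np.float64(0.6377047348393486), np.float64(0.00047434666127083025), np.float64(0.868656676858512), np.float64(5.436445660356709)) [3.88999432 3.8958247  6.05593234] [-21.5  27.8 108.8  -5.6  31.7 -71.6] 0.12639851339055674
```

Call:
apply_moves:
  steps:
    - [[0.5,0.2,-0.1,0.3,0,1.4,-1],[1,0.3,-0.2,0.6,0,2.8,-1],[2,0.5,-0.4,1.2,0,5.6,-1],[3.1,0.8,-0.6,1.8,0,8.4,-1],[4.1,1.2,-0.8,2.4,0,11.2,-1],[5.1,1.6,-1,3,0,14,-1],[6.1,2,-1.2,3.6,0,16.8,-1],[7,2.5,-1.4,4.2,0,19.6,-1],[7.9,3.1,-1.6,4.8,0,22.4,-1],[8.8,3.7,-1.8,5.4,0,25.2,-1],[9.7,4.3,-2,6,0,28,-1],[10.1,4.7,-2.1,6.3,0,29.4,-1],[10.5,5,-2.1,6.6,0,30.8,-1],[10.5,5,-2.1,6.6,0,30.8,-1],[10.5,5,-2.1,6.6,0,30.8,-1]]

```text
time_s: 20.92
position: [0.4616, -0.0005, 0.1436]
tcp_rot: [[-0.384, 0.92, 0.083], [0.898, 0.393, -0.197], [-0.213, -0.001, -0.977]]
force: [-1.4, 0.0, 19.0]
opening: 0.126
grasp_force: 30.0
```

Run:
```python
from h import *
s=bot.read_state();print(door(s),s["force"],s["joint_positions"].round(1),s["opening"])
```

```text
(np.float64(1.1785380984516154), np.float64(0.0006810040169920872), np.float64(-0.5614468440127847), np.float64(-1.305542397304202)) [-1.42114463e+00  3.38368249e-03  1.89929678e+01] [ -7.1  26.  113.3 -18.4  35.9 -15.7] 0.1263589189328358
```

Call:
apply_moves:
  steps:
    - [[0,0,-0.15,0,0,0,-1],[0,0,-0.3,0,0,0,-1],[0,0,-0.3,0,0,0,-1],[0,0,-0.3,0,0,0,-0.4],[0,0,-0.3,0,0,0,0],[0,0,-0.3,0,0,0,0.4],[0,0,-0.3,0,0,0,0.4],[0,0,-0.3,0,0,0,0.4],[0,0,-0.3,0,0,0,0.4]]

```text
time_s: 22.05
position: [0.4608, 0.0011, 0.1445]
tcp_rot: [[-0.382, 0.92, 0.081], [0.9, 0.391, -0.193], [-0.209, -0.001, -0.978]]
force: [-0.4, -0.6, 0.3]
opening: 0.674
grasp_force: 0.0
```

Call:
apply_moves:
  steps:
    - [[0,0,-2,0,0,0,0.4],[0,0,-5,0,0,0,0.4],[0,0,-9,0,0,0,0.4],[0,0,-12,0,0,0,0.4],[0,0,-12,0,0,0,0.4],[0,0,-12,0,0,0,0.4]]

```text
time_s: 22.8
position: [0.4505, 0.0243, 0.2612]
tcp_rot: [[-0.383, 0.92, 0.079], [0.9, 0.391, -0.193], [-0.209, -0.002, -0.978]]
force: [-0.1, 0.4, -0.5]
opening: 0.701
grasp_force: 0.0
```

Run:
```python
from h import *
s=bot.read_state();print(s["position"],s["force"],s["time_s"])
a=bot.capture("top");[bot.capture("top") for _ in range(10)];b=bot.capture("top")
cv2.imwrite("pics/top3.png",b);print(cv2.absdiff(a,b).max(),(cv2.absdiff(a,b).max(2)>25).sum())
```

```text
[0.45051133 0.02432006 0.26117846] [-0.06124218  0.4346304  -0.45189981] 22.8
60 264
```

View pics/top3.png

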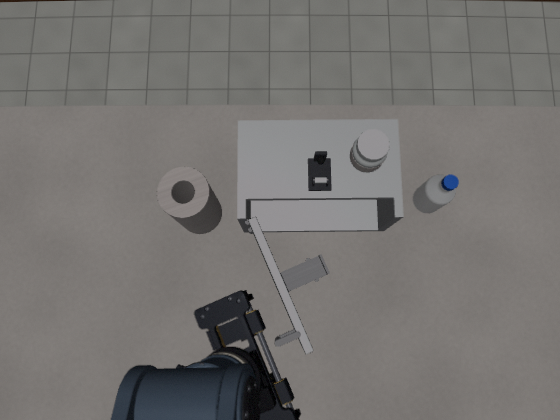

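The door stands wide open, its top running from (254,218) to (308,350). The roll, jar and bottle are where they were. I'll check the angle and that the door is at rest.

Run:
```python
from h import *
p=ray("top",[(251,219),(306,352)],.165);v=p[1]-p[0];print("th",np.arctan2(-v[0],-v[1])+YAW)
def ph(a,b):
    r=(slice(210,360),slice(285,330));g=lambda i:cv2.GaussianBlur(cv2.cvtColor(i,6),(5,5),0)[r].astype(int)
    return (abs(g(a)-g(b))>25).sum()
a=cv2.imread("pics/top3.png");b=bot.capture("top");[bot.capture("top") for _ in range(20)];c=bot.capture("top");print(ph(a,b),ph(b,c),ph(a,c))
```

```text
th 1.1862657275708226
0 0 0
```

```bash
python3 -c "
from rig import bot
print(bot.hand_in())"
```

```text
the job is handed in; nothing more can be done
None
```

The job is handed in, with no verdict returned: the door was eased past the roller and let go, and the camera showed it standing shut on the catch. It was then pulled back out and left open and at rest at about 1.18 rad (68°), with the jar, bottle and roll where they were.

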